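# Load the weld chamber and close its sliding hatch

## Robot

A 7-joint arm with a two-finger parallel gripper is mounted at the origin on the work surface. World frame = base frame: x ahead of the robot, y to its left, z up, the work surface at z = 0. Lengths are in m, angles in rad, forces in N, time in s.
With the tool pointing down it reaches from about 0.35 to 0.9 m from the base axis. Payload 19.9 kg.
Tool frame: the origin (TCP) lies on the mounting face of the last link; the fingertips stand 199 mm ahead of it and the grasp point (between the pads) lies 180 mm ahead of it; x points along the fingers, y is the direction in which the jaws open and shut, and the axes are right-handed (so a half turn about x gives the same grasp; the last joint's range is limited). The gripper opens to 94 mm and grips with 3 to 60 N. Pads are 16 mm wide; open, the fingers measure 119 mm over their backs; the gripper's body (75 mm by 177 mm) begins 78 mm behind the grasp point.
Start: joints at [1.304, 0.417, -0.01, 1.614, 0.005, 1.111, -0.053], TCP at [0.14, -0.609, 0.405] pointing down, gripper open.
Joint ranges: [-2.81, 2.81], [-0.39, 2.02], [-1.27, 1.25], [0.06, 2.57], [-1.19, 4.33], [0.19, 2], [-2.82, 2.82]. Speed limits (rad/s): [1.89, 1.89, 2.39, 2.39, 3.01, 3.01, 3.01].

## Interface

Orientations are given as a rotation vector (axis times angle).
In Python, from cell import status, snapshot, bot, silhouettes, tip_of gives the robot as it stands.
- The arm moves only by the tool drive_tool, never from a script. Its argument "plan" is a list of rows, each a list of 5 numbers: the gripper's target within -1 to 1 (fully open at 1, half-way at 0, shut at -1), then the shift along the tool's x, y, z scaled (see below), then the turn about the tool's x scaled (see below). In form: [[grip, x, y, z, twist], ...]. A call has 1 to 10 rows; each row shifts and turns the pose as measured when the row begins, along the tool's axes as they then stand; what a row does not reach is not made up. The controller multiplies each number of a shift by 40 mm and each number of a turn by 0.12 rad. A row lasts 1/10 s, in which the tool goes at most 50 mm and 8.59 degrees, less where a joint would pass 70% of its speed; a pose out of reach is approached as far as the arm can. A call with a number of a shift or a turn outside -1 to 1 is refused whole. A call with a gripper value outside its range is refused whole. The fingers move at their own pace and stop on an object; the grip force is fixed at half the most. Time passes only in rows, so rows that do not move let the fingers close. It gives the time, the measured TCP pose, the force and the opening at its end, in the units of the state.
- status.state(): the state, without advancing time (a new reading comes with each control period).
- snapshot(name): name is "side" or "top" or "wrist"; returns a dict with "img" (384x512x3 uint8, red, green, blue), "z_map" (384x512 float32, m along the optical axis (not along the pixel's ray), 0 where there is no reading), "mtx" (3x3 intrinsics, pixels), "position" and "attitude" of the camera in the world. Camera axes: x right, y down, z forward; pixel columns grow to the right and rows downward; lengths in m; the calibration is good to about 2 mm. A picture is of the moment at which its call begins.
- bot.job_done(): hands the job in, once; it reports no verdict.
Trained networks look in a picture, given as the dict that the camera call returned (one of the last four; its "shot" number tells which), for a name from the list of things; names that differ only in an ending like _2 or _b are one class to them, and where a whole thing is asked for, a point or a joint stands for the part that bears it (a point fixed in the world has none). Each returns a list of dicts, best first, with "conf" (0 to 1); they miss things now and then, are a little off and sometimes report something else, mostly with a low value. They report only what shows in the picture. A call takes as long as a camera call. They do not tell look-alikes from the thing itself.
- silhouettes(picture, name): "mask" (384x512 bool, what is visible of it) and "extent" ([centre column, centre row, width, height] in pixels, round what is visible of it).
- tip_of(picture, name): "pixel" ([column, row] in pixels: a listed point, or the origin of a listed thing).
The state is a dict: "time": time; "joint_pos": joint angles; "dq": joint speeds; "tau": joint torques, N m; "eef_pos": TCP position; "tool_rot": TCP orientation; "wrist_force": force on the tool from outside, world axes, zero at the start; "moment": the same for the moment, N m; "grip_width": finger opening in m.
Only numpy, scipy, OpenCV 4.12 (cv2) and the standard library are available. Lean on these libraries where they do the work, as an engineer would, in place of code of your own. Each camera call takes 0.05 s, during which the arm holds its last target. There are 200 camera calls.

## Task

Set the steel flange disc-down into the round nest inside the open weld chamber so that it sits flat on the bottom. Then push the chamber's sliding hatch along its rails, past its spring catch, until its buffer screws press against the rubber stop strip of the frame and it stays there, easing it home without driving it hard into the strip. Leave the other things on the bench where they are.

Things in the scene. Friction and masses are not known exactly. Their poses are not given: they have to be found in the camera images.
- chamber: Fixed white weld chamber, 230 (x) x 424 (y) x 113 mm high. Origin: centre of its underside, on the bench. Its -y half is an open-topped well (inside x -93 to 93, y -174 to -20 mm), walls 98 mm high; its +y half is a closed housing over which the open hatch is parked. Aluminium guide rails run along y on both long walls.
- nest_seat (a point): Centre of the floor of the round recess (59 mm across, 10 mm deep, 2 mm chamfer) in the aluminium nest plate in the well, at x = 0, y = -100 mm of the chamber. Recess floor 46 mm, mouth 56 mm above the bench. Axes as the chamber's.
- flange_mid (a point): Centre, half-way up (22 mm above the underside), of the loose steel workpiece, about 0.3 kg: a disc 56 mm across, 10 mm thick, with a round boss 26 mm across on top, 44 mm high overall. z is its axis, up. Grasp the boss by its upper 28 mm. Seated, its top is 90 mm above the bench; if it stands on the nest's rim, the hatch runs into it.
- hatch_handle (a point): Top centre of the black upright handle rib on the sliding hatch: rib 80 mm long (chamber x), 14 mm thick (chamber y), 32 mm high, top 138 mm above the bench. Axes as the chamber's. It starts 267 to 293 mm from the strip face along chamber y; at home it is 105 to 125 mm from it, depending on the buffer screws.
- strip_face (a point): Centre of the front face (towards chamber +y) of the black rubber stop strip, 170 x 8 x 10 mm, at the -y end of the frame, 104 mm above the bench. The hatch's buffer screws must come to rest pressed against it. It yields about 1 mm for 14 N, and is spoiled if the hatch presses on it with more than 25 N.
- stop_strip: The same rubber strip; origin at its centre, 4 mm behind the face.
- hatch: White hatch plate 194 (x) x 170 (y) mm, top 107 mm above the bench; origin 39.5 mm below and 20 mm to -y of hatch_handle. Slides only along chamber y, towards -y to close; rail friction about 3.5 N. Two buffer screws stick out 0 to 20 mm from its -y edge, set differently each time. With the handle 141 to 127 mm from the strip face a spring catch resists with 3 to 7 N more, then gives way.
- flange: The workpiece; origin at the centre of its underside.
- mouse: Bystander: red and black computer mouse, 100 x 58 x 31 mm, origin at the underside.
- spool: Bystander: small grey spool of copper-coloured wire lying flat, 64 mm across, 26 mm high, origin at the underside.
- jar: Bystander: small glass jar with a black cap, 48 mm across, 60 mm high, origin at the underside.
There are look-alikes about, which are no part of the job. What is shaped like the flange but blue is not meant.

How it is judged:
By the outcome, as a careful person would: the job done as asked, in the order asked, and still so for the second after the job is handed in, with the robot touching nothing.
It also fails if it takes over 61 s, if anything falls off the work surface, if the arm or the gripper's body presses on something with over 40 N, if the wrist force passes 120 N, or if a joint passes its speed limit or range.

## Working session

There is one attempt and no reset: what is moved stays moved. The work goes in short steps, Python scripts to look and compute and a tool call to move; the robot and the scene stay as the last step left them, time stands still between calls to the robot, and variables do not carry over. Pictures are saved under pics/ and viewed, about 8 in all and at most 12, crops included, and the job is handed in when it is done.

Besides the shell and the picture viewer there is one more tool, called after "Call:" in YAML: its name, and indented under it one key for each argument. drive_tool: Moves the arm, as the interface text tells. Its arguments: {"type":"object","properties":{"plan":{"type":"array","items":{"type":"array","items":{"type":"number","minimum":-1,"maximum":1}}}},"required":["plan"]}

```bash
ls; mkdir -p pics
cat > h.py <<'E'
import numpy as np, cv2
from scipy.spatial.transform import Rotation as R
from cell import status, snapshot, bot, silhouettes, tip_of
def rot(a):
    a=np.array(a,float)
    if a.shape==(3,3): return a
    return (R.from_rotvec(a) if a.size==3 else R.from_quat(a)).as_matrix()
def ray(p,px):
    d=np.linalg.inv(p["mtx"])@np.array([px[0],px[1],1.]); return np.array(p["position"]),rot(p["attitude"])@d
def at_z(p,px,z):
    o,d=ray(p,px); return o+d*(z-o[2])/d[2]
def at_depth(p,px):
    o,d=ray(p,px); c,r=int(round(px[0])),int(round(px[1])); return o+d*p["z_map"][r,c]
def cloud(p):
    h,w=p["z_map"].shape; v,u=np.mgrid[:h,:w]
    d=np.stack([u,v,np.ones_like(u)],-1)@np.linalg.inv(p["mtx"]).T
    return np.array(p["position"])+(d*p["z_map"][...,None])@rot(p["attitude"]).T
def save(p,n,crop=None,s=1):
    i=p["img"]
    if crop: i=i[crop[1]:crop[3],crop[0]:crop[2]]
    cv2.imwrite("pics/"+n,cv2.resize(i[...,::-1],None,fx=s,fy=s))
E
python3 - <<'E'
from h import *
np.set_printoptions(precision=4,suppress=True)
s=status.state(); print(s)
ims=[]
for n in ["top","side"]:
    p=snapshot(n); print(n,p["position"],p["attitude"]); ims.append(p["img"])
    for nm in ["chamber","nest_seat","flange_mid","flange","hatch_handle","strip_face","stop_strip","mouse","spool","jar"]:
        t=tip_of(p,nm); print(nm,[(np.round(x["pixel"],1).tolist(),round(x["conf"],2)) for x in t[:4]])
        z=dict(chamber=0,nest_seat=.046,flange_mid=.022,flange=0,hatch_handle=.138,strip_face=.104,stop_strip=.104,mouse=0,spool=0,jar=0)[nm]
        print("    ",[np.round(at_z(p,x["pixel"],z),3).tolist() for x in t[:4]])
cv2.imwrite("pics/a.png",cv2.resize(np.vstack([i[...,::-1] for i in ims]),None,fx=.78,fy=.78))
E
```

```text
pics
{'time': 0.0, 'joint_pos': array([ 1.3035,  0.418 , -0.0103,  1.6142,  0.0047,  1.1107, -0.053 ]), 'dq': array([-0.0002, -0.0001, -0.0008,  0.0017, -0.0016,  0.0006,  0.    ]), 'tau': array([ -0.0009, -85.1271,   0.6382, -42.5991,  -0.0488,   0.0188,
         0.0001]), 'eef_pos': array([ 0.1399, -0.609 ,  0.404 ]), 'tool_rot': array([ 2.1022,  0.2397, -2.1027]), 'wrist_force': array([-0.249 ,  0.273 , -0.1003]), 'moment': array([-0.0653,  0.0098, -0.0611]), 'grip_width': 0.09377978840851571}
top [ 0.3999 -0.166   0.8814] [-2.1565  2.1047 -0.1223]
chamber [([169.3, 174.6], 0.75), ([323.8, 215.6], 0.31)]
     [[0.569, 0.065, 0.0], [0.481, -0.294, 0.0]]
nest_seat [([210.1, 177.0], 0.74)]
     [[0.557, -0.038, 0.046]]
flange_mid [([372.4, 229.1], 0.91), ([248.9, 176.5], 0.67), ([323.2, 218.9], 0.62)]
     [[0.452, -0.397, 0.022], [0.564, -0.122, 0.022], [0.472, -0.289, 0.022]]
flange [([368.7, 231.0], 0.95), ([323.7, 215.3], 0.82)]
     [[0.449, -0.394, 0.0], [0.482, -0.294, 0.0]]
hatch_handle [([115.5, 152.6], 0.6)]
     [[0.585, 0.139, 0.138]]
strip_face [([250.2, 178.2], 0.88)]
 
[... 476 characters left out ...]
, 0.76), ([226.8, 286.2], 0.69)]
     [[0.479, -0.291, 0.022], [0.457, -0.381, 0.022]]
flange [([239.9, 265.0], 0.66), ([224.2, 298.1], 0.65), ([172.9, 234.9], 0.16)]
     [[0.485, -0.296, 0.0], [0.451, -0.393, 0.0], [0.321, -0.183, 0.0]]
hatch_handle [([268.5, 128.4], 0.91)]
     [[0.58, 0.14, 0.138]]
strip_face [([264.9, 188.2], 0.86), ([267.5, 142.8], 0.23)]
     [[0.551, -0.137, 0.104], [0.576, 0.113, 0.104]]
stop_strip [([264.2, 187.6], 0.57)]
     [[0.549, -0.134, 0.104]]
mouse [([324.2, 252.3], 0.8)]
     [[0.686, -0.26, 0.0]]
spool [([174.9, 234.6], 0.94)]
     [[0.326, -0.182, 0.0]]
jar [([309.4, 312.8], 0.62), ([271.5, 126.4], 0.55)]
     [[0.621, -0.438, 0.0], [0.621, 0.462, 0.0]]
```

View pics/a.png

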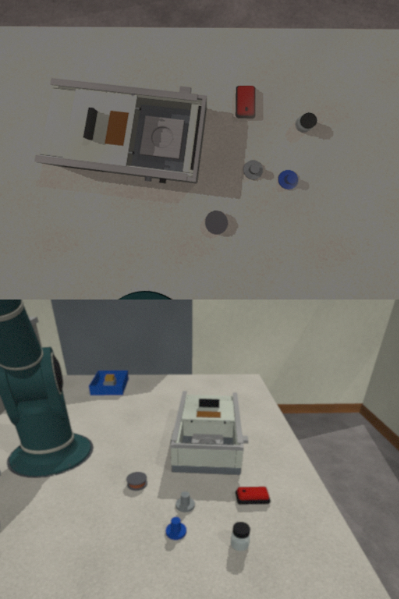

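The top view shows the white chamber with its well and handle. The flange-shaped candidates are grey at about (325,218) in the full-resolution top image and blue at about (370,230). The spool is at (276,282), the mouse at (314,132) and the jar at (390,157). By the description I choose the grey one, at world (0.48,-0.29).

```bash
cat >> h.py <<'E'
def go(target,grip_off=0.18):
    """tool-axis shift (units of 40mm) taking the grasp point to target"""
    s=status.state(); T=rot(s["tool_rot"]); g=s["eef_pos"]+T[:,0]*grip_off
    d=T.T@(np.array(target)-g)
    print("t",round(s["time"],2),"grasp",g.round(4),"shift/40mm",(d/.04).round(3),"F",s["wrist_force"].round(1),"w",round(s["grip_width"],4)); return d
E
python3 - <<'E'
from h import *
np.set_printoptions(precision=3,suppress=True)
T=rot(status.state()["tool_rot"]); print(T)
go([.482,-.292,.22])
p=snapshot("top"); C=cloud(p)
save(p,"b.png",(220,110,400,310),4)
for u,v in [(325,218),(369,230)]:
    c=C[v-20:v+20,u-20:u+20].reshape(-1,3)
    for a,b in [(.036,.06),(.006,.016)]:
        m=c[(c[:,2]>a)&(c[:,2]<b)]; print(u,v,len(m),m.mean(0),(m.min(0)+m.max(0))/2,np.ptp(m,axis=0))
# hatch handle and chamber yaw
m=C[(C[...,2]>.128)&(C[...,2]<.148)&(abs(C[...,0]-.58)<.08)&(abs(C[...,1]-.14)<.06)]
print("rib",len(m),m.mean(0)); r=cv2.minAreaRect((m[:,:2]*1000).astype(np.float32)); print(r)
E
```

```text
[[-0.     0.224 -0.975]
 [ 0.    -0.975 -0.224]
 [-1.    -0.     0.   ]]
t 1.1 grasp [ 0.14  -0.609  0.225] shift/40mm [  0.115  -5.812 -10.111] F [-0.1 -0.5  0.4] w 0.094
325 218 118 [ 0.476 -0.292  0.044] [ 0.476 -0.291  0.042] [0.024 0.023 0.012]
325 218 352 [ 0.476 -0.291  0.01 ] [ 0.476 -0.293  0.011] [0.052 0.054 0.009]
369 230 123 [ 0.45  -0.391  0.044] [ 0.45  -0.392  0.042] [0.024 0.026 0.012]
369 230 351 [ 0.45  -0.389  0.01 ] [ 0.451 -0.392  0.011] [0.053 0.055 0.009]
rib 334 [0.575 0.144 0.137]
((575.9297485351562, 144.84375), (15.257454872131348, 80.05252838134766), 84.3211441040039)
```

View pics/b.png

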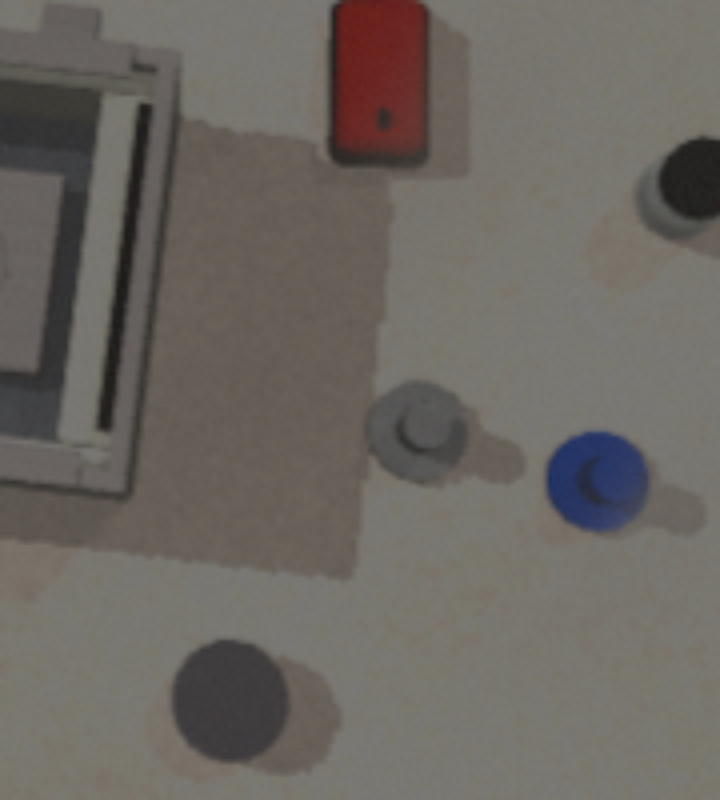

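The crop confirms the choice: grey steel flange at (324,218), blue look-alike at (370,230). The rib gives a chamber yaw of about -5.7°.

Call:
drive_tool:
  plan:
    - [1,0,-0.58,-1,0]
    - [1,0,-0.58,-1,0]
    - [1,0,-0.58,-1,0]
    - [1,0,-0.58,-1,0]
    - [1,0,-0.58,-1,0]
    - [1,0,-0.58,-1,0]
    - [1,0,-0.58,-1,0]
    - [1,0,-0.58,-1,0]
    - [1,0,-0.58,-1,0]
    - [1,0,-0.58,-1,0]

```text
time: 2.15
eef_pos: [0.4854, -0.2866, 0.4046]
tool_rot: [2.106, 0.222, -2.108]
wrist_force: [0.5, -0.6, -0.1]
grip_width: 0.0944
```

Run:
```python
from h import *
np.set_printoptions(precision=4,suppress=True)
go([.476,-.292,.22]); p=snapshot("wrist"); C=cloud(p); print(p["position"],rot(p["attitude"]))
save(p,"c.png")
for nm,z in [("flange_mid",.022),("flange",0)]:
    for t in tip_of(p,nm)[:3]: print(nm,t["pixel"],t["conf"],at_z(p,t["pixel"],z))
m=C[(C[...,2]>.036)&(C[...,2]<.055)&(abs(C[...,0]-.476)<.04)&(abs(C[...,1]+.292)<.04)]
print(len(m),m.mean(0),(m.min(0)+m.max(0))/2,np.ptp(m,axis=0)); go([.476,-.292,.22])
```

```text
t 2.15 grasp [ 0.4853 -0.2873  0.2246] shift/40mm [0.115 0.065 0.253] F [ 0.5 -0.6 -0.1] w 0.0944
[ 0.5627 -0.27    0.3841] [[ 0.2119 -0.9402 -0.2667]
 [-0.9773 -0.2027 -0.0621]
 [ 0.0043  0.2738 -0.9618]]
flange_mid [336.2, 211.9] 0.9 [ 0.45   -0.3973  0.022 ]
flange_mid [268.2, 174.9] 0.8 [ 0.4799 -0.299   0.022 ]
flange_mid [100.2, 80.8] 0.66 [ 0.5482 -0.0841  0.022 ]
flange [264.1, 168.6] 0.96 [ 0.4821 -0.2935  0.    ]
flange [329.9, 202.6] 0.7 [ 0.4545 -0.3926  0.    ]
380 [ 0.4788 -0.2916  0.0433] [ 0.478  -0.2917  0.0408] [0.0257 0.0257 0.0095]
t 2.3 grasp [ 0.4861 -0.2861  0.2243] shift/40mm [0.107 0.088 0.279] F [-0.4 -0.9  0.8] w 0.0937
```

Call:
drive_tool:
  plan:
    - [1,0.6,0.05,0.12,0]
    - [1,0.8,0.05,0.12,0]
    - [1,0.8,0,0,0]
    - [1,0.8,0,0,0]
    - [1,0.6,0,0,0]
    - [1,0.4,0,0,0]
    - [1,0.2,0,0,0]
    - [1,0,0,0,0]

```text
time: 3.1
eef_pos: [0.4726, -0.2996, 0.2316]
tool_rot: [2.107, 0.214, -2.108]
wrist_force: [-0.5, 0.3, 0.1]
grip_width: 0.094
```

Run:
```python
from h import *
np.set_printoptions(precision=4,suppress=True)
go([.478,-.2917,.033])
```

```text
t 3.1 grasp [ 0.4726 -0.301   0.0516] shift/40mm [ 0.464 -0.202 -0.18 ] F [-0.5  0.3  0.1] w 0.094
```

Call:
drive_tool:
  plan:
    - [1,0,-0.2,-0.18,0]
    - [1,0.2,0,0,0]
    - [1,0,0,0,0]

```text
time: 3.4
eef_pos: [0.4787, -0.2903, 0.2252]
tool_rot: [2.109, 0.21, -2.105]
wrist_force: [-0.2, -0.0, -0.1]
grip_width: 0.0945
```

Run:
```python
from h import *
np.set_printoptions(precision=4,suppress=True)
go([.478,-.2917,.033]); print(rot(status.state()["tool_rot"]))
```

```text
t 3.4 grasp [ 0.4791 -0.292   0.0452] shift/40mm [ 0.305 -0.017  0.027] F [-0.2 -0.  -0.1] w 0.0945
[[ 0.0027  0.2071 -0.9783]
 [-0.0096 -0.9783 -0.2071]
 [-1.      0.0099 -0.0007]]
```

Call:
drive_tool:
  plan:
    - [1,0.2,0,0.02,0]
    - [1,0.12,0,0,0]
    - [-1,0,0,0,0]
    - [-1,0,0,0,0]
    - [-1,0,0,0,0]
    - [-1,0,0,0,0]
    - [-1,0,0,0,0]
    - [-1,0,0,0,0]
    - [-1,0,0,0,0]
    - [-1,0,0,0,0]

```text
time: 4.4
eef_pos: [0.4782, -0.291, 0.2125]
tool_rot: [2.11, 0.209, -2.103]
wrist_force: [0.6, -1.3, -0.3]
grip_width: 0.0334
```

Run:
```python
from h import *
np.set_printoptions(precision=4,suppress=True)
go([.478,-.2917,.033]); p=snapshot("top"); C=cloud(p)
y=np.array([.099,.995]);
for nm,z in [("nest_seat",.046),("strip_face",.104),("hatch_handle",.138),("chamber",0)]:
    for t in tip_of(p,nm)[:1]: print(nm,t["pixel"],t["conf"],at_z(p,t["pixel"],z))
# depth of nest plate: top ~0.056, recess floor ~.046
c=C.reshape(-1,3)
m=c[(abs(c[:,0]-.557)<.1)&(abs(c[:,1]+.036)<.08)]
for a,b in [(.052,.060),(.043,.050)]:
    k=m[(m[:,2]>a)&(m[:,2]<b)]; print(a,len(k),k.mean(0)); print(cv2.minAreaRect((k[:,:2]*1000).astype(np.float32)))
# rails/walls tops: rim at .09-.12 minarearect of whole chamber
k=c[(c[:,2]>.085)&(c[:,2]<.16)&(abs(c[:,0]-.567)<.25)&(abs(c[:,1]-.06)<.3)]
print(cv2.minAreaRect((k[:,:2]*1000).astype(np.float32)),len(k))
```

```text
t 4.4 grasp [ 0.479  -0.2929  0.0325] shift/40mm [-0.013 -0.034  0.018] F [ 0.6 -1.3 -0.3] w 0.0334
nest_seat [208.9, 175.8] 0.59 [ 0.5592 -0.0353  0.046 ]
strip_face [251.3, 177.5] 0.66 [ 0.5464 -0.1314  0.104 ]
hatch_handle [112.3, 155.5] 0.94 [0.5787 0.1453 0.138 ]
chamber [165.8, 176.8] 0.77 [0.5635 0.0727 0.    ]
0.052 2021 [ 0.5613 -0.0316  0.0558]
((578.298583984375, -27.213119506835938), (148.6331024169922, 149.03363037109375), 84.20987701416016)
0.043 623 [ 0.5668 -0.0318  0.046 ]
((578.1491088867188, -28.42389678955078), (150.40533447265625, 149.3123779296875), 84.589599609375)
((570.9479370117188, 16.111541748046875), (528.534912109375, 248.63807678222656), 84.95198059082031) 16932
```

Call:
drive_tool:
  plan:
    - [-1,0,0,0,0]
    - [-1,0,0,0,0]
    - [-1,0,0,0,0]

```text
time: 4.95
eef_pos: [0.4782, -0.2909, 0.2125]
tool_rot: [2.11, 0.209, -2.103]
wrist_force: [-1.3, 0.7, 2.1]
grip_width: 0.025
```

```bash
cat >> h.py <<'E'
def nest(p,c0=(.559,-.035)):
    c=cloud(p).reshape(-1,3); m=c[np.hypot(c[:,0]-c0[0],c[:,1]-c0[1])<.036]
    k=m[(m[:,2]>.042)&(m[:,2]<.0505)]; print("floor n",len(k),k[:,2].mean())
    e=k[:,:2]*1000; (cx,cy),r=cv2.minEnclosingCircle(e.astype(np.float32)); print("enc",cx,cy,r,"mean",e.mean(0))
    return k
E
python3 - <<'E'
from h import *
np.set_printoptions(precision=4,suppress=True)
go([.479,-.293,.2]); p=snapshot("top"); nest(p); save(p,"d.png",(120,110,280,240),4); q=snapshot("side"); nest(q)
E
```

```text
t 4.95 grasp [ 0.4789 -0.2928  0.0325] shift/40mm [-4.187  0.053 -0.008] F [-1.3  0.7  2.1] w 0.025
floor n 537 0.04590584958751572
enc 559.5643920898438 -31.28111457824707 29.229782104492188 mean [559.6793 -31.1954]
floor n 82 0.04638640232600804
enc 568.0647583007812 -19.059307098388672 24.041011810302734 mean [567.7392 -14.0377]
```

View pics/d.png

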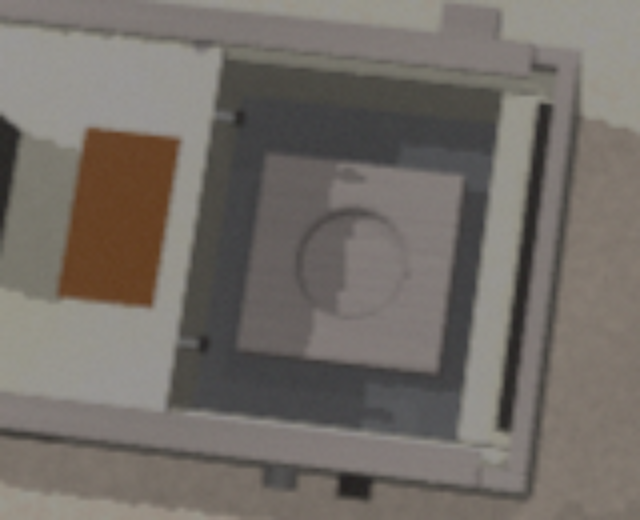

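Call:
drive_tool:
  plan:
    - [-1,-0.3,0,0,0]
    - [-1,-0.7,0,0,0]
    - [-1,-0.8,0,0,0]
    - [-1,-0.8,0,0,0]
    - [-1,-0.8,0,0,0]
    - [-1,-0.7,-0.5,-0.3,0]
    - [-1,0,-0.8,-0.6,0]
    - [-1,0,-0.8,-0.6,0]
    - [-1,0,-0.7,-0.6,0]
    - [-1,0,-0.4,-0.3,0]

```text
time: 6.05
eef_pos: [0.5438, -0.1417, 0.3881]
tool_rot: [2.113, 0.201, -2.107]
wrist_force: [-1.0, -0.6, -3.5]
grip_width: 0.0247
```

Call:
drive_tool:
  plan:
    - [-1,0,0,0,0.8]
    - [-1,0,0,0,0.8]
    - [-1,0,0,0,0.6]
    - [-1,0,0,0,0.3]
    - [-1,0,0,0,0]

```text
time: 6.55
eef_pos: [0.5439, -0.1367, 0.3911]
tool_rot: [-2.179, 0.123, 2.168]
wrist_force: [-0.6, 0.2, -2.9]
grip_width: 0.0248
```

```bash
cat >> h.py <<'E'
def yawerr(yaw=-.0995):
    T=rot(status.state()["tool_rot"]); a=np.arctan2(T[1,1],T[0,1]); w=(yaw-np.pi/2-a)
    print("twist units",round(-((w+np.pi)%(2*np.pi)-np.pi)/.12,3),"axis",T[:,0].round(4))
E
python3 - <<'E'
from h import *
np.set_printoptions(precision=4,suppress=True)
p=snapshot("wrist"); nest(p,(.560,-.032)); save(p,"e.png"); go([.561,-.0315,.2]); yawerr()
E
```

```text
floor n 2079 0.045702305640249095
enc 559.509033203125 -30.622982025146484 29.36028480529785 mean [559.2432 -29.3762]
t 6.6 grasp [ 0.5448 -0.1386  0.2112] shift/40mm [ 0.253 -2.707 -0.13 ] F [-0.2  0.  -2.6] w 0.0249
twist units -0.015 axis [ 0.0049 -0.0104 -0.9999]
```

View pics/e.png

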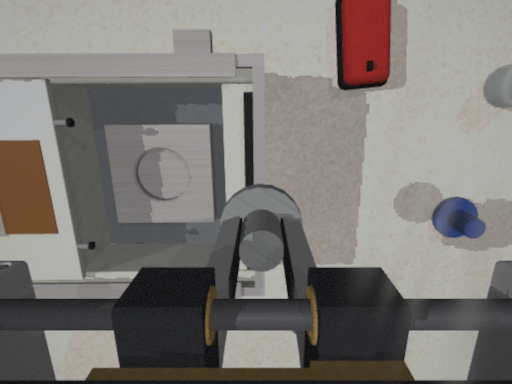

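Call:
drive_tool:
  plan:
    - [-1,0,-0.5,-0.02,0]
    - [-1,0,-0.7,-0.03,0]
    - [-1,0,-0.7,-0.03,0]
    - [-1,0,-0.5,-0.02,0]
    - [-1,0,-0.25,0,0]
    - [-1,0,0,0,0]

```text
time: 7.2
eef_pos: [0.5579, -0.0295, 0.3916]
tool_rot: [-2.183, 0.116, 2.171]
wrist_force: [0.2, 0.7, -2.8]
grip_width: 0.0252
```

```bash
cat >> h.py <<'E'
def held(p):
    s=status.state(); T=rot(s["tool_rot"]); g=s["eef_pos"]+T[:,0]*.18
    c=cloud(p).reshape(-1,3); l=(c-g)@T   # tool coords rel. grasp
    m=l[(np.hypot(l[:,1],l[:,2])<.034)&(l[:,0]>.016)&(l[:,0]<.03)]; print("disc pts",len(m),m.mean(0).round(4),m.min(0).round(4),m.max(0).round(4))
    # circle fit on outer edge
    from scipy.optimize import least_squares
    a=np.arctan2(m[:,1],m[:,2]); e=[m[(a>=t)&(a<t+.15)] for t in np.arange(-3.15,3.15,.15)]
    e=np.array([x[np.argmax(np.hypot(x[:,1],x[:,2]))][1:] for x in e if len(x)>3])
    f=least_squares(lambda q:np.hypot(e[:,0]-q[0],e[:,1]-q[1])-.028,[0,0],loss="soft_l1",f_scale=.001); print("disc centre tool yz rel grasp",f.x.round(4),len(e),abs(f.fun).mean())
E
python3 - <<'E'
from h import *
np.set_printoptions(precision=4,suppress=True)
p=snapshot("wrist"); held(p); go([.5595,-.031,.14]); yawerr()
E
```

```text
disc pts 2017 [ 0.0229 -0.0011 -0.0156] [ 0.016  -0.0281 -0.0274] [ 0.0299  0.0264 -0.0008]
disc centre tool yz rel grasp [-0.0011  0.0008] 20 0.00014501037450373558
t 7.25 grasp [ 0.5588 -0.0325  0.2116] shift/40mm [ 1.788 -0.059 -0.004] F [-0.6 -0.4 -3. ] w 0.0249
twist units 0.021 axis [ 0.0049 -0.0115 -0.9999]
```

Call:
drive_tool:
  plan:
    - [-1,0.3,-0.03,-0.02,0]
    - [-1,0.5,0,0,0]
    - [-1,0.6,0,0,0]
    - [-1,0.6,0,0,0]
    - [-1,0.35,0,0,0]
    - [-1,0.15,0,0,0]
    - [-1,0,0,0,0]

```text
time: 7.95
eef_pos: [0.5582, -0.0388, 0.284]
tool_rot: [-2.178, 0.13, 2.17]
wrist_force: [-0.4, -0.8, -3.5]
grip_width: 0.0248
```

Run:
```python
from h import *
np.set_printoptions(precision=4,suppress=True)
p=snapshot("wrist"); held(p); go([.5595,-.031,.08]); yawerr(); save(p,"f.png")
```

```text
disc pts 2029 [ 0.0234 -0.0001 -0.0153] [ 0.016  -0.0271 -0.0272] [ 0.03    0.0273 -0.0005]
disc centre tool yz rel grasp [-0.0001  0.001 ] 20 0.00015228552673754968
t 8.0 grasp [ 0.5589 -0.0414  0.1045] shift/40mm [ 0.609 -0.268  0.017] F [-0.9  0.4 -3.5] w 0.0249
twist units -0.048 axis [ 0.0037 -0.0143 -0.9999]
```

View pics/f.png

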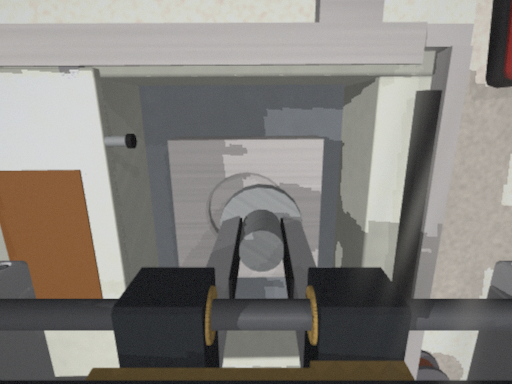

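Call:
drive_tool:
  plan:
    - [-1,0,-0.2,0,0]
    - [-1,0,-0.06,-0.01,0]
    - [-1,0.3,-0.025,0,0]
    - [-1,0,0,0,0]

```text
time: 8.4
eef_pos: [0.5607, -0.0267, 0.2737]
tool_rot: [-2.183, 0.13, 2.165]
wrist_force: [0.0, -0.3, -4.2]
grip_width: 0.0251
```

Run:
```python
from h import *
np.set_printoptions(precision=4,suppress=True)
p=snapshot("wrist"); held(p); go([.5595,-.031,.0785]); nest(p,(.5595,-.031))
```

```text
disc pts 2035 [ 0.0236 -0.0001 -0.0149] [ 0.016  -0.0272 -0.0268] [0.03   0.0273 0.    ]
disc centre tool yz rel grasp [-0.0001  0.0013] 21 0.00019287870655354533
t 8.45 grasp [ 0.5626 -0.0294  0.0945] shift/40mm [0.401 0.042 0.077] F [-0.1  0.5 -3.1] w 0.0248
floor n 295 0.04571408899450861
enc 565.26806640625 -34.88153076171875 28.205272674560547 mean [576.4173 -45.7108]
```

Call:
drive_tool:
  plan:
    - [-1,0,0.04,0.045,0]
    - [-1,0,0,0,0]
    - [-1,0,0,0,0]

```text
time: 8.75
eef_pos: [0.559, -0.0285, 0.2748]
tool_rot: [-2.184, 0.13, 2.163]
wrist_force: [-0.0, 0.2, -3.5]
grip_width: 0.0248
```

Run:
```python
from h import *
np.set_printoptions(precision=4,suppress=True)
go([.5595,-.031,.0785]);yawerr()
p=snapshot("wrist"); held(p)
c=cloud(p).reshape(-1,3); m=c[np.hypot(c[:,0]-.5595,c[:,1]+.031)<.034]
k=m[(m[:,2]>.042)&(m[:,2]<.052)]
a=np.arctan2(k[:,1]+.031,k[:,0]-.5595); r=np.hypot(k[:,1]+.031,k[:,0]-.5595)
for t in np.arange(-3.2,3.2,.4):
    x=(a>=t)&(a<t+.4)
    if x.sum()>3: print(round(t+.2,1),x.sum(),r[x].max().round(4))
```

```text
t 8.75 grasp [ 0.5606 -0.0311  0.0948] shift/40mm [ 0.407 -0.006  0.032] F [-0.   0.2 -3.5] w 0.0248
twist units -0.05 axis [ 0.0089 -0.0147 -0.9999]
disc pts 2017 [ 0.0229 -0.0002 -0.0156] [ 0.016  -0.0271 -0.0276] [ 0.0299  0.0273 -0.001 ]
disc centre tool yz rel grasp [-0.0001  0.0008] 20 0.0001538850470619156
-1.4 35 0.0301
-1.0 59 0.0296
-0.6 69 0.0288
-0.2 75 0.0279
0.2 69 0.0278
0.6 61 0.0282
1.0 40 0.0287
1.4 14 0.029
```

Call:
drive_tool:
  plan:
    - [-1,0.1,0,0,0]
    - [-1,0.1,0,0,0]
    - [-1,0,0,0,0]

```text
time: 9.1
eef_pos: [0.5591, -0.0288, 0.2662]
tool_rot: [-2.185, 0.131, 2.163]
wrist_force: [-0.8, 0.5, -3.1]
grip_width: 0.0245
```

Run:
```python
from h import *
np.set_printoptions(precision=4,suppress=True)
go([.5603,-.0311,.0785]);yawerr()
```

```text
t 9.1 grasp [ 0.5607 -0.0315  0.0862] shift/40mm [ 0.193 -0.011  0.014] F [-0.8  0.5 -3.1] w 0.0245
twist units -0.053 axis [ 0.0091 -0.0148 -0.9998]
```

Call:
drive_tool:
  plan:
    - [-1,0.08,-0.01,0.01,0]
    - [-1,0.06,0,0,0]
    - [-1,0,0,0,0]

```text
time: 9.4
eef_pos: [0.5587, -0.0284, 0.2598]
tool_rot: [-2.184, 0.13, 2.163]
wrist_force: [-0.7, 0.6, -3.2]
grip_width: 0.0251
```

Run:
```python
from h import *
np.set_printoptions(precision=4,suppress=True)
go([.5603,-.0311,.0785])
```

```text
t 9.4 grasp [ 0.5603 -0.031   0.0798] shift/40mm [ 0.034  0.001 -0.   ] F [-0.7  0.6 -3.2] w 0.0251
```

Call:
drive_tool:
  plan:
    - [-1,0.025,0,0,0]
    - [-1,0,0,0,0]

```text
time: 9.6
eef_pos: [0.5588, -0.0284, 0.2588]
tool_rot: [-2.184, 0.13, 2.163]
wrist_force: [1.3, -0.4, -4.4]
grip_width: 0.0251
```

Call:
drive_tool:
  plan:
    - [0,0,0,0,0]
    - [0,0,0,0,0]
    - [0,0,0,0,0]
    - [0,0,0,0,0]
    - [0,0,0,0,0]
    - [0,-0.3,0,0,0]
    - [0,-0.7,-0.03,0,0]
    - [0,-0.8,-0.03,0,0]
    - [0,-0.8,-0.03,0,0]
    - [0,-0.6,0,0,0]

```text
time: 10.6
eef_pos: [0.5574, -0.0225, 0.3925]
tool_rot: [-2.181, 0.129, 2.167]
wrist_force: [0.0, -0.7, 0.1]
grip_width: 0.0468
```

Run:
```python
from h import *
np.set_printoptions(precision=4,suppress=True)
go([.585,.19,.2]); p=snapshot("wrist"); c=cloud(p).reshape(-1,3)
m=c[np.hypot(c[:,0]-.5595,c[:,1]+.031)<.026]
for a,b in [(.08,.1),(.05,.062)]:
    k=m[(m[:,2]>a)&(m[:,2]<b)]; A=np.c_[k[:,:2]-k[:,:2].mean(0),np.ones(len(k))]
    if len(k)>9: print(len(k),k.mean(0),np.median(k[:,2]),"plane",np.linalg.lstsq(A,k[:,2],rcond=None)[0])
save(p,"g.png")
```

```text
t 10.6 grasp [ 0.5584 -0.025   0.2125] shift/40mm [ 0.242 -5.419 -0.095] F [ 0.  -0.7  0.1] w 0.0468
544 [ 0.5609 -0.0312  0.0892] 0.08951278261338591 plane [-0.0809  0.016   0.0892]
1044 [ 0.5636 -0.0309  0.0557] 0.05561649986206399 plane [0.0042 0.0018 0.0557]
```

View pics/g.png

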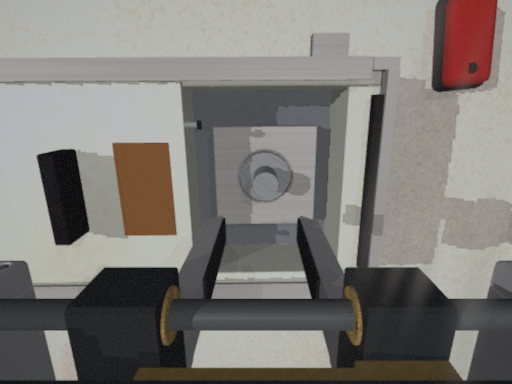

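Picture g shows the flange seated in the recess at (265,177). Disc top is 55.6 mm with a slope of about 0.004, and boss top is 89.5 mm, so it lies flat. The handle rib is at (65,197) and the strip at (373,180).

```bash
cat >> h.py <<'E'
YC=np.array([np.cos(np.deg2rad(84.3)),np.sin(np.deg2rad(84.3))]); XC=np.array([YC[1],-YC[0]]); O=np.array([.5595,-.031])
def cham(c):  # chamber coords rel. nest centre (y+.1 shift)
    return np.c_[(c[:,:2]-O)@XC,(c[:,:2]-O)@YC-.1,c[:,2]]
def survey(p):
    l=cham(cloud(p).reshape(-1,3))
    r=l[(l[:,2]>.130)&(l[:,2]<.146)&(abs(l[:,0])<.06)&(l[:,1]<.13)&(l[:,1]>-.15)]
    if len(r)>9: print("rib top",len(r),np.percentile(r,[3,97],axis=0).round(4).tolist(),r.mean(0).round(4))
    e=l[(l[:,2]>.1025)&(l[:,2]<.112)&(abs(l[:,0])<.08)&(l[:,1]>-.16)]
    if len(e)>9: print("hatch plate front y",np.percentile(e[:,1],.5).round(4),"z",np.median(e[:,2]).round(4))
    for s in (1,-1):
        q=l[(l[:,2]>.088)&(l[:,2]<.108)&(s*l[:,0]>.045)&(s*l[:,0]<.09)&(l[:,1]>-.18)]
        if len(q)>5: print("screw side",s,"min y",np.sort(q[:,1])[:6].round(4))
    w=l[(l[:,2]>.095)&(l[:,2]<.113)&(abs(l[:,0])<.07)&(l[:,1]<-.175)]
    if len(w)>5: h,b=np.histogram(w[:,1],np.arange(-.23,-.17,.004)); print("strip hist",[(round(x,3),int(n),round(float(np.median(w[(w[:,1]>=x)&(w[:,1]<x+.004),2])),4) if n else 0) for x,n in zip(b,h)])
    return l
E
python3 - <<'E'
from h import *
np.set_printoptions(precision=4,suppress=True)
p=snapshot("wrist"); survey(p)
p=snapshot("top"); survey(p)
for nm,z in [("strip_face",.104),("hatch_handle",.138)]:
    for t in tip_of(p,nm)[:1]: print(nm,t["conf"],cham(at_z(p,t["pixel"],z)[None]))
E
```

```text
rib top 1946 [[-0.0363, 0.0703, 0.1308], [0.0386, 0.0833, 0.139]] [0.0026 0.0755 0.1368]
hatch plate front y -0.0273 z 0.1062
screw side 1 min y [-0.18   -0.18   -0.18   -0.18   -0.1799 -0.1799]
screw side -1 min y [-0.18   -0.18   -0.1799 -0.1799 -0.1798 -0.1798]
strip hist [(np.float64(-0.23), 0, 0), (np.float64(-0.226), 0, 0), (np.float64(-0.222), 0, 0), (np.float64(-0.218), 0, 0), (np.float64(-0.214), 363, 0.1115), (np.float64(-0.21), 593, 0.1117), (np.float64(-0.206), 758, 0.1114), (np.float64(-0.202), 599, 0.1087), (np.float64(-0.198), 1152, 0.1074), (np.float64(-0.194), 576, 0.0977), (np.float64(-0.19), 552, 0.0976), (np.float64(-0.186), 560, 0.0976), (np.float64(-0.182), 555, 0.0977), (np.float64(-0.178), 442, 0.0975)]
hatch plate front y -0.0424 z 0.1054
screw side 1 min y [-0.1797 -0.1795 -0.1795 -0.1795 -0.1794 -0.1794]
screw side -1 min y [-0.1799 -0.1799 -0.1798 -0.1798 -0.1797 -0.1794]
strip hist [(np.float64(-0.23), 0, 0), (np.float64(-0.226), 0, 0), (np.float64(-0.222), 0, 0), (np.float64(-0.218), 0, 0), (np.float64(-0.214), 110, 0.1114), (np.float64(-0.21), 96, 0.1116), (np.float64(-0.206), 112, 0.111), (np.float64(-0.202), 130, 0.109), (np.float64(-0.198), 105, 0.1086), (np.float64(-0.194), 127, 0.0981), (np.float64(-0.19), 125, 0.0976), (np.float64(-0.186), 129, 0.0979), (np.float64(-0.182), 126, 0.0981), (np.float64(-0.178), 87, 0.0975)]
strip_face 0.62 [[-0.0032 -0.192   0.104 ]]
```

Call:
drive_tool:
  plan:
    - [-1,0,-0.5,-0.01,0]
    - [-1,0,-0.8,-0.01,0]
    - [-1,0,-0.9,-0.01,0]
    - [-1,0,-0.9,-0.01,0]
    - [-1,0,-0.9,-0.01,0]
    - [-1,0,-0.8,-0.01,0]
    - [-1,0,-0.5,0,0]
    - [-1,0,0,0,0]

```text
time: 11.65
eef_pos: [0.5812, 0.1938, 0.3773]
tool_rot: [-2.163, 0.137, 2.184]
wrist_force: [0.3, 0.2, 0.6]
grip_width: 0.0004
```

Run:
```python
from h import *
np.set_printoptions(precision=4,suppress=True)
go([.583,.185,.133]); yawerr()
```

```text
t 11.65 grasp [0.5793 0.1909 0.1974] shift/40mm [ 1.61   0.108 -0.123] F [0.3 0.2 0.6] w 0.0004
twist units -0.076 axis [-0.0109 -0.0163 -0.9998]
```

Call:
drive_tool:
  plan:
    - [-1,0.4,-0.02,-0.06,-0.07]
    - [-1,0.5,-0.03,-0.04,0]
    - [-1,0.3,-0.03,0,0]
    - [-1,0.15,0,0,0]
    - [-1,0,0,0,0]

```text
time: 12.15
eef_pos: [0.5847, 0.1919, 0.3159]
tool_rot: [-2.162, 0.132, 2.195]
wrist_force: [-0.3, 0.1, -0.3]
grip_width: 0.0005
```

Run:
```python
from h import *
np.set_printoptions(precision=4,suppress=True)
go([.583,.185,.133]); yawerr(); s=status.state(); print(cham((s["eef_pos"]+rot(s["tool_rot"])[:,0]*.18)[None]))
p=snapshot("wrist"); survey(p); save(p,"h.png")
```

```text
t 12.15 grasp [0.5818 0.1885 0.136 ] shift/40mm [ 0.075  0.081 -0.04 ] F [-0.3  0.1 -0.3] w 0.0005
twist units -0.015 axis [-0.0163 -0.0192 -0.9997]
[[0.0004 0.1206 0.136 ]]
rib top 2866 [[-0.0143, 0.0718, 0.1313], [0.0398, 0.1255, 0.1433]] [0.0132 0.0849 0.1375]
hatch plate front y -0.0354 z 0.1063
screw side 1 min y [-0.0419 -0.0417 -0.0417 -0.0416 -0.0414 -0.0412]
screw side -1 min y [-0.042  -0.0418 -0.0417 -0.0414 -0.0413 -0.0413]
```

View pics/h.png

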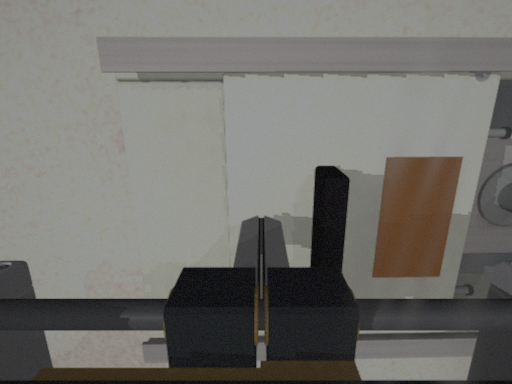

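Call:
drive_tool:
  plan:
    - [-1,0.01,0.3,0,0]
    - [-1,0,0.2,0,0]
    - [-1,0,0.15,0,0]
    - [-1,0.01,0.2,0,0]
    - [-1,0.01,0.25,0,0]
    - [-1,0.01,0.25,0,0]
    - [-1,0.01,0.25,0,0]
    - [-1,0.01,0.25,0,0]
    - [-1,0,0.15,0,0]
    - [-1,0,0,0,0]

```text
time: 13.2
eef_pos: [0.5761, 0.105, 0.3183]
tool_rot: [-2.165, 0.13, 2.189]
wrist_force: [0.0, 1.9, 0.8]
grip_width: 0.0004
```

```bash
cat >> h.py <<'E'
def here():
    s=status.state(); g=(s["eef_pos"]+rot(s["tool_rot"])[:,0]*.18); f=s["wrist_force"]
    c=cham(g[None])[0]; print("t",round(s["time"],2),"cham grasp",c.round(4),"handle if touching",(c[1]-.0195).round(4),"dist to strip",(c[1]-.0195+.195).round(4),"F along +y",(f[:2]@YC).round(1),"F",f.round(1)); yawerr()
E
python3 - <<'E'
from h import *
np.set_printoptions(precision=4,suppress=True)
here(); p=snapshot("top"); survey(p)
E
```

```text
t 13.2 cham grasp [0.0012 0.0338 0.1383] handle if touching 0.0143 dist to strip 0.2093 F along +y 1.9 F [0.  1.9 0.8]
twist units -0.024 axis [-0.0117 -0.0167 -0.9998]
rib top 119 [[-0.0404, 0.0065, 0.1325], [-0.0114, 0.0204, 0.1406]] [-0.0263  0.013   0.1375]
hatch plate front y -0.0993 z 0.1065
screw side 1 min y [-0.18   -0.1799 -0.1799 -0.1797 -0.1795 -0.1794]
screw side -1 min y [-0.1799 -0.1799 -0.1798 -0.1797 -0.1796 -0.1795]
strip hist [(np.float64(-0.23), 0, 0), (np.float64(-0.226), 0, 0), (np.float64(-0.222), 0, 0), (np.float64(-0.218), 0, 0), (np.float64(-0.214), 99, 0.1113), (np.float64(-0.21), 95, 0.1117), (np.float64(-0.206), 107, 0.1111), (np.float64(-0.202), 133, 0.1089), (np.float64(-0.198), 107, 0.1088), (np.float64(-0.194), 127, 0.0979), (np.float64(-0.19), 126, 0.0981), (np.float64(-0.186), 127, 0.0981), (np.float64(-0.182), 130, 0.098), (np.float64(-0.178), 80, 0.0976)]
```

Call:
drive_tool:
  plan:
    - [-1,0.03,0.15,0,0]
    - [-1,0.03,0.25,0,0]
    - [-1,0.02,0.25,0,0]
    - [-1,0.02,0.25,0,0]
    - [-1,0.01,0.25,0,0]
    - [-1,0.01,0.15,0,0]
    - [-1,0,0.1,0,0]
    - [-1,0,0,0,0]

```text
time: 14.05
eef_pos: [0.5703, 0.0455, 0.3147]
tool_rot: [-2.167, 0.128, 2.187]
wrist_force: [0.8, 0.4, -0.0]
grip_width: 0.0003
```

Run:
```python
from h import *
here()
```

```text
t 14.05 cham grasp [ 0.0017 -0.0258  0.1347] handle if touching -0.0453 dist to strip 0.1497 F along +y 0.5 F [ 0.8  0.4 -0. ]
twist units -0.015 axis [-0.0099 -0.016  -0.9998]
```

Call:
drive_tool:
  plan:
    - [-1,0,0.08,0,0]
    - [-1,0,0.08,0,0]
    - [-1,0,0.06,0,0]
    - [-1,0,0.06,0,0]
    - [-1,0,0.06,0,0]
    - [-1,0,0.06,0,0]

```text
time: 14.65
eef_pos: [0.5688, 0.0319, 0.3148]
tool_rot: [-2.168, 0.12, 2.186]
wrist_force: [2.7, 7.7, -1.6]
grip_width: 0.0004
```

Run:
```python
from h import *
here()
```

```text
t 14.65 cham grasp [ 0.0016 -0.0388  0.1348] handle if touching -0.0583 dist to strip 0.1367 F along +y 8.0 F [ 2.7  7.7 -1.6]
twist units 0.018 axis [-0.0088 -0.012  -0.9999]
```

Call:
drive_tool:
  plan:
    - [-1,0,0.05,0,0]
    - [-1,0,0.05,0,0]
    - [-1,0,0.05,0,0]
    - [-1,0,0.05,0,0]

```text
time: 15.05
eef_pos: [0.568, 0.0255, 0.3148]
tool_rot: [-2.169, 0.114, 2.186]
wrist_force: [1.9, 4.7, -1.1]
grip_width: 0.0008
```

Run:
```python
from h import *
here()
```

```text
t 15.05 cham grasp [ 0.0016 -0.0447  0.1348] handle if touching -0.0642 dist to strip 0.1308 F along +y 4.9 F [ 1.9  4.7 -1.1]
twist units 0.041 axis [-0.0081 -0.0095 -0.9999]
```

Call:
drive_tool:
  plan:
    - [-1,0,0.04,0,0]
    - [-1,0,0.04,0,0]
    - [-1,0,0.04,0,0]

```text
time: 15.35
eef_pos: [0.5675, 0.0204, 0.3148]
tool_rot: [-2.169, 0.114, 2.186]
wrist_force: [1.4, 3.3, -0.0]
grip_width: 0.0003
```

Run:
```python
from h import *
here(); p=snapshot("wrist"); survey(p)
```

```text
t 15.35 cham grasp [ 0.0016 -0.0499  0.1348] handle if touching -0.0694 dist to strip 0.1256 F along +y 3.4 F [ 1.4  3.3 -0. ]
twist units 0.043 axis [-0.0082 -0.0095 -0.9999]
rib top 2562 [[-0.0104, -0.0755, 0.1315], [0.0401, -0.0413, 0.144]] [ 0.0158 -0.0655  0.1378]
hatch plate front y -0.159 z 0.1063
screw side 1 min y [-0.18   -0.18   -0.18   -0.18   -0.18   -0.1799]
screw side -1 min y [-0.18   -0.1799 -0.1798 -0.1798 -0.1798 -0.1798]
strip hist [(np.float64(-0.23), 0, 0), (np.float64(-0.226), 0, 0), (np.float64(-0.222), 0, 0), (np.float64(-0.218), 0, 0), (np.float64(-0.214), 457, 0.1115), (np.float64(-0.21), 867, 0.1116), (np.float64(-0.206), 1535, 0.1111), (np.float64(-0.202), 1131, 0.1087), (np.float64(-0.198), 2870, 0.1054), (np.float64(-0.194), 1097, 0.0979), (np.float64(-0.19), 959, 0.0977), (np.float64(-0.186), 1027, 0.0977), (np.float64(-0.182), 631, 0.0979), (np.float64(-0.178), 62, 0.1051)]
```

Call:
drive_tool:
  plan:
    - [-1,0,0.025,0,0]
    - [-1,0,0.025,0,0]
    - [-1,0,0.025,0,0]

```text
time: 15.7
eef_pos: [0.5672, 0.0169, 0.3148]
tool_rot: [-2.169, 0.114, 2.186]
wrist_force: [0.9, 3.1, 0.5]
grip_width: 0.0005
```

Run:
```python
from h import *
here(); p=snapshot("wrist"); save(p,"i.png",(180,60,512,330),2)
```

```text
t 15.7 cham grasp [ 0.0016 -0.0535  0.1348] handle if touching -0.073 dist to strip 0.122 F along +y 3.2 F [0.9 3.1 0.5]
twist units 0.04 axis [-0.0082 -0.0097 -0.9999]
```

View pics/i.png

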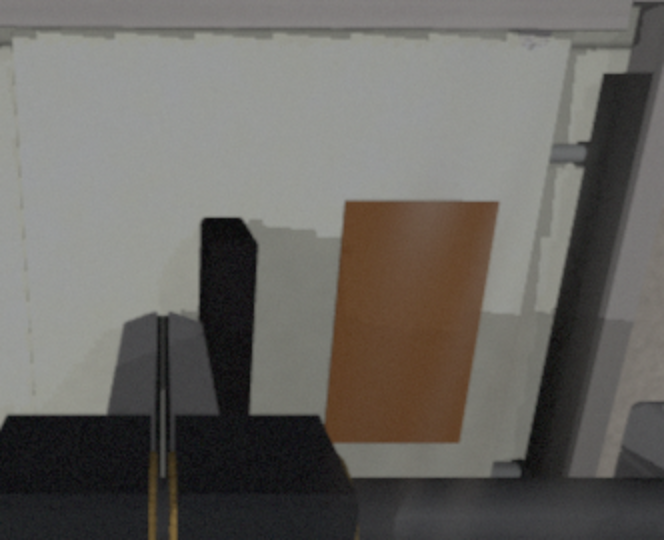

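The crop shows the screw tips at (588,153) and (520,468) almost at the black strip. The force is still friction only.

Call:
drive_tool:
  plan:
    - [-1,0,0.02,0,0]
    - [-1,0,0.02,0,0]

```text
time: 15.95
eef_pos: [0.567, 0.015, 0.3148]
tool_rot: [-2.169, 0.114, 2.186]
wrist_force: [1.7, 4.1, 0.6]
grip_width: 0.0002
```

Run:
```python
from h import *
here()
```

```text
t 15.95 cham grasp [ 0.0016 -0.0553  0.1348] handle if touching -0.0748 dist to strip 0.1202 F along +y 4.2 F [1.7 4.1 0.6]
twist units 0.039 axis [-0.0083 -0.0098 -0.9999]
```

Call:
drive_tool:
  plan:
    - [-1,0,0.015,0,0]
    - [-1,0,0.015,0,0]

```text
time: 16.15
eef_pos: [0.5669, 0.0142, 0.3148]
tool_rot: [-2.169, 0.113, 2.186]
wrist_force: [2.9, 6.8, -1.0]
grip_width: 0.0007
```

Run:
```python
from h import *
here()
```

```text
t 16.15 cham grasp [ 0.0016 -0.0561  0.1348] handle if touching -0.0756 dist to strip 0.1194 F along +y 7.1 F [ 2.9  6.8 -1. ]
twist units 0.042 axis [-0.0081 -0.0092 -0.9999]
```

Call:
drive_tool:
  plan:
    - [-1,0,0.015,0,0]
    - [-1,0,0.015,0,0]

```text
time: 16.35
eef_pos: [0.5668, 0.0139, 0.3148]
tool_rot: [-2.169, 0.111, 2.185]
wrist_force: [2.7, 7.5, -1.0]
grip_width: 0.0004
```

Run:
```python
from h import *
here()
```

```text
t 16.35 cham grasp [ 0.0016 -0.0561  0.1348] handle if touching -0.0756 dist to strip 0.1194 F along +y 7.7 F [ 2.7  7.5 -1. ]
twist units 0.049 axis [-0.0078 -0.0077 -0.9999]
```

Call:
drive_tool:
  plan:
    - [-1,0,0.03,0,0]
    - [-1,0,0.03,0,0]
    - [-1,0,0.03,0,0]

```text
time: 16.65
eef_pos: [0.5666, 0.0129, 0.3149]
tool_rot: [-2.17, 0.104, 2.184]
wrist_force: [2.4, 9.9, -1.3]
grip_width: 0.0007
```

Run:
```python
from h import *
here()
```

```text
t 16.65 cham grasp [ 0.0016 -0.0564  0.1349] handle if touching -0.0759 dist to strip 0.1191 F along +y 10.1 F [ 2.4  9.9 -1.3]
twist units 0.072 axis [-0.0067 -0.0038 -1.    ]
```

Call:
drive_tool:
  plan:
    - [-1,0,0.04,0,0]
    - [-1,0,0.04,0,0]

```text
time: 16.85
eef_pos: [0.5664, 0.0122, 0.3149]
tool_rot: [-2.17, 0.097, 2.183]
wrist_force: [3.1, 12.2, -1.4]
grip_width: 0.0004
```

Run:
```python
from h import *
here()
```

```text
t 16.85 cham grasp [ 0.0015 -0.0565  0.1349] handle if touching -0.076 dist to strip 0.119 F along +y 12.4 F [ 3.1 12.2 -1.4]
twist units 0.092 axis [-5.8e-03 -4.0e-04 -1.0e+00]
```

Call:
drive_tool:
  plan:
    - [-1,0,-0.02,0,0]
    - [-1,0,-0.04,0,0]
    - [-1,0,-0.08,0,0]
    - [-1,0,-0.2,0,0]
    - [-1,0,-0.4,0,0]
    - [-1,-0.5,-0.3,0,0]
    - [-1,-0.8,0,0,0]
    - [-1,-0.8,0,0,0]
    - [-1,-0.4,0,0,0]
    - [-1,0,0,0,0]

```text
time: 17.85
eef_pos: [0.5702, 0.0575, 0.417]
tool_rot: [-2.166, 0.1, 2.19]
wrist_force: [-0.2, 0.7, -0.5]
grip_width: 0.0005
```

Run:
```python
from h import *
here(); p=snapshot("wrist"); l=survey(p); save(p,"j.png"); q=snapshot("top"); survey(q)
for nm,z in [("mouse",0),("spool",0),("jar",0)]:
    for t in tip_of(q,nm)[:1]: print(nm,t["conf"],at_z(q,t["pixel"],z).round(3))
```

```text
t 17.85 cham grasp [-0.     -0.0117  0.2371] handle if touching -0.0312 dist to strip 0.1638 F along +y 0.7 F [-0.2  0.7 -0.5]
twist units 0.091 axis [-0.011  -0.0031 -0.9999]
rib top 1371 [[-0.0362, -0.0815, 0.132], [0.0393, -0.0684, 0.1392]] [ 0.0029 -0.0744  0.1375]
hatch plate front y -0.1594 z 0.1063
screw side 1 min y [-0.18   -0.1799 -0.1799 -0.1799 -0.1798 -0.1798]
screw side -1 min y [-0.1799 -0.1799 -0.1799 -0.1799 -0.1798 -0.1798]
strip hist [(np.float64(-0.23), 0, 0), (np.float64(-0.226), 0, 0), (np.float64(-0.222), 0, 0), (np.float64(-0.218), 0, 0), (np.float64(-0.214), 324, 0.1115), (np.float64(-0.21), 503, 0.1116), (np.float64(-0.206), 732, 0.1113), (np.float64(-0.202), 551, 0.1088), (np.float64(-0.198), 1280, 0.106), (np.float64(-0.194), 542, 0.098), (np.float64(-0.19), 497, 0.0978), (np.float64(-0.186), 167, 0.0984), (np.float64(-0.182), 258, 0.106), (np.float64(-0.178), 374, 0.1062)]
rib top 305 [[-0.0393, -0.0834, 0.1328], [0.0358, -0.07, 0.1404]] [-0.002  -0.0771  0.1377]
hatch plate front y -0.1594 z 0.1066
screw side 1 min y [-0.1799 -0.1797 -0.1797 -0.1794 -0.1794 -0.1792]
screw side -1 min y [-0.1799 -0.1798 -0.1796 -0.1795 -0.1793 -0.1792]
strip hist [(np.float64(-0.23), 0, 0), (np.float64(-0.226), 0, 0), (np.float64(-0.222), 0, 0), (np.float64(-0.218), 0, 0), (np.float64(-0.214), 104, 0.1114), (np.float64(-0.21), 101, 0.1118), (np.float64(-0.206), 108, 0.1107), (np.float64(-0.202), 130, 0.1086), (np.float64(-0.198), 106, 0.1086), (np.float64(-0.194), 122, 0.0979), (np.float64(-0.19), 134, 0.0982), (np.float64(-0.186), 128, 0.0984), (np.float64(-0.182), 152, 0.1056), (np.float64(-0.178), 98, 0.1063)]
mouse 0.82 [ 0.673 -0.265  0.   ]
spool 0.92 [ 0.325 -0.188  0.   ]
jar 0.78 [ 0.617 -0.433  0.   ]
```

View pics/j.png

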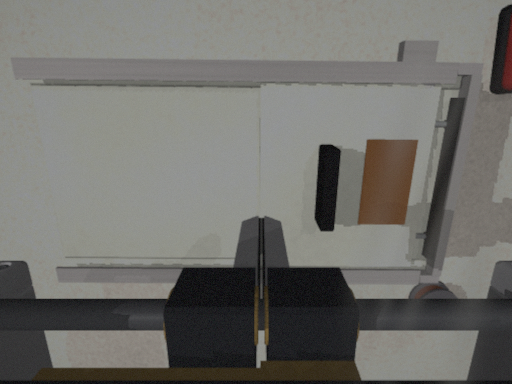

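Picture j shows the hatch closed with the screws at (442,124) and (422,236) against the strip, and the arm clear. Handing in.

```bash
python3 -c "
from cell import bot; print(bot.job_done())"
```

```text
the job is handed in; nothing more can be done
None
```

The grey steel flange is in the nest and the hatch is closed against the rubber strip. I handed the job in at about 18 s of the 61 s allowed.

- **Flange:** I left the blue look-alike alone and set the grey flange in the recess. After release, the wrist depth showed the disc top at 55.6 mm and the boss top at 89.5 mm (nominal 56 and 90). The disc was flat to about 0.004 rad.
- **Hatch:** I pushed it with closed fingers; the catch read about 8 N and then gave way. I eased it in by sub-millimetre steps until the push reached 12.4 N. Less rail friction, that is about 9 N on the strip, against the 25 N limit; forces were read only at the end of each move call.
- **After backing off:** the handle stayed about 119–120 mm from the strip face, within the 105–125 mm home range and matching the roughly 14 mm of screw I had measured. The last view shows both screws at the strip. Contact is inferred from that force rise and position, because the camera cannot resolve the 0.25 mm or so of remaining compression.
- **Other things:** mouse, spool and jar were found within a few millimetres of where they started, which is the networks' scatter. I did not re-measure the blue flange at the end, but the arm never went near it after the pick-up.
- **Disagreements:** long moves drifted by up to about 10 mm, mostly sideways on descents, and I corrected this before the insertion. The final wrist and top views of the handle differ by about 2.7 mm (1–2 mm from the arm's own reading), roughly the calibration tolerance.

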